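Push the TV remote into its corner on the hotel bedside table

ROBOT

A 6-joint arm with a two-finger parallel gripper is mounted at the origin on the work surface. World frame = base frame: x ahead of the robot, y to its left, z up, the work surface at z = 0. Lengths are in m, angles in rad, forces in N, time in s.
With the tool pointing down it reaches from about 0.275 to 0.75 m from the base axis. Payload 10.2 kg.
Tool frame: the origin (TCP) lies at the centre of the arm's flange, where the gripper is bolted on; the fingertips stand env.tip_extent ahead of it and the grasp point (between the pads) lies 155 mm ahead of it (env.tip_extent is the distance from the TCP to the fingertips, in m); z points along the fingers, y is the line along which they close (so a half turn about z gives the same grasp; the last joint's range is limited). The gripper opens to 85 mm and grips with 20 to 120 N. Pads are 22 mm wide; open, the fingers measure 114 mm over their backs; the gripper's body (76 mm by 85 mm) begins 54 mm behind the grasp point. The pads swing forward as they close: fully open they stand 13 mm farther back than shut.
Start: joints at [1.116, 0.313, 1.498, -0, 1.331, -0.223], TCP at [0.121, 0.511, 0.405] pointing down, gripper open.
Joint ranges: [-2.94, 2.94], [-0.97, 2.17], [0.19, 2.56], [-1.23, 4.37], [0.02, 3.11], [-2.88, 2.88]. Speed limits (rad/s): [2.39, 2.39, 3.01, 3.14, 3.14, 3.14].

INTERFACE

Orientations are given as a unit quaternion [x, y, z, w].
In Python, from bench import env, vision, job, finder, monitor gives the robot as it stands. Calls block until the motion is done:
- env.reach(position, orientation): joint-space move of the TCP to a pose.
- env.movel(position, velocity=0.15, frame=None, guard=None): straight line of the TCP; frame=None keeps the orientation; velocity is the mean speed in m/s. With guard (N) it stops when the force on the tool has changed by that much, and returns True; else False.
- env.set_joints(angles): joint-space move.
- env.release() and env.close_gripper(effort=None): open the fingers fully, or close them until they stop; effort is the grip in N (None keeps the last).
- env.hold(seconds).
- env.ik(position, orientation): joint angles nearest the present ones, or None.
- vision.grab_frame(name): name is "scene" or "top" or "wrist"; returns a dict with "frame" (480x640x3 uint8, red, green, blue), "range_z" (480x640 float32, m along the optical axis (not along the pixel's ray), 0 where there is no reading), "mtx" (3x3 intrinsics, pixels), "view" (4x4, takes a point from world to camera coordinates). Camera axes: x right, y down, z forward; pixel columns grow to the right and rows downward; lengths in m; the calibration is good to about 2 mm. A picture is of the moment at which its call begins.
A pose or a line that the arm cannot do raises env.MotionError and nothing moves.
- job.hand_in(): hands the job in; it is judged then, once.
Trained networks look in the newest picture that a camera, given by its name, has taken for a name from the list of things; names that differ only in an ending like _2 or _b are one class to them, and where a whole thing is asked for, a point or a joint stands for the part that bears it (a point fixed in the world has none). Each returns a list of dicts, best first, with "p" (0 to 1); they miss things now and then, are a little off and sometimes report something else, mostly with a low value. They report only what shows in the picture. A call takes as long as a camera call.
- finder.masks_of(camera, query): "pixels" (480x640 bool, what is visible of it) and "location" ([row, column] in pixels, amid what is visible of it).
- finder.mark_of(camera, query): "location" ([row, column] in pixels: a listed point, or the origin of a listed thing).
Readings, each from a call of its own:
- monitor.get_clock(): time.
- monitor.get_joints(): joint angles.
- monitor.get_qvel(): joint speeds.
- monitor.get_joint_efforts(): joint torques, N m.
- monitor.get_position(): TCP position.
- monitor.get_ee_rot(): TCP orientation.
- monitor.get_contact_force(): force on the tool from outside, world axes, zero at the start.
- monitor.get_ft_torque(): the same for the moment, N m.
- monitor.get_finger_gap(): opening from 0.0 (shut) to 1.0 (fully open).
- monitor.get_gripper_force(): force on a finger pad.
Only numpy, scipy, OpenCV 4.12 (cv2) and the standard library are available. Lean on these libraries where they do the work, as an engineer would, in place of code of your own. Each camera call takes 0.05 s, during which the arm holds its last target. There are 200 camera calls.

TASK

Tidy the bedside table: push the long black TV remote along the table top into the corner between the charging block and the telephone, so that its long side lies flush against the front of the block and one end touches the side of the telephone. Only push it with the fingers: do not lift or tip it, and do not disturb the other things.

Things in the scene. Friction and masses are not known exactly. Their poses are not given: they have to be found in the camera images.
- remote: TV remote control: the long slim black bar with rows of small grey keys, 170 mm long, 46 mm wide, 20 mm high, about 0.12 kg, lying loose on the table, keys up. Origin: centre of its underside. Its y axis runs along its length, x across its width, z up.
- charging_block: Long, low, dark metal charging block fixed to the table, a plain bar 90 mm deep (its x), 360 mm long (its y) and 40 mm high, with small white sockets in the front face. Origin: centre of its underside. x points away from the robot; the front face, towards the robot, is the vertical plane x = -45 mm in its frame.
- telephone: Black desk telephone, fixed, 190 (its x) x 150 mm (its y), sides vertical to 42 mm, 64 mm high at the handset. Origin: centre of underside; axes parallel to the block's; side faces at y = -75 and +75 mm. Its centre is 255 mm along the block from the block's centre, to the left or right (swaps with the wooden box), and 50 mm nearer the robot: its side stands out 100 mm past the block's front.
- wooden_box: Closed dark wooden box with a brass clasp that does not move, 190 x 150 mm, 57 mm high, at the block's other end, mirror image of the telephone's place. Origin: centre of its underside. Telephone and box leave a bay 360 mm wide between them in front of the block.
- smartphone: Bystander: smartphone 72 x 150 x 8 mm lying loose on top of the charging block (40 mm up). Origin: centre of underside.
- mug: Bystander: white mug, 80 mm wide, 85 mm high, standing in front of the telephone or the wooden box. Origin: centre of underside.
- cream_jar: Bystander: small white jar with a metal lid, 54 mm wide, 50 mm high, standing in front of the other of those two. Origin: centre of underside.
- glasses_case: Bystander: grey spectacle case 155 x 58 x 40 mm near one side of the table. Origin: centre of underside.
- ac_remote: Bystander: the short white air-conditioner remote, 115 x 50 x 18 mm, near the other side of the table. Origin: centre of underside.
- alarm_clock: Bystander: wooden alarm clock 50 x 110 x 60 mm at the near right of the table. Origin: centre of underside.
- water_bottle: Bystander: water bottle 60 mm wide, 160 mm high, at the near right of the table. Origin: centre of underside.

How it is judged:
At the end, for the whole second after the job is handed in: The remote lies flat and still on the table in the corner: its long side parallel to the block's front within 2.5 degrees and within 4 mm of it, its end within 4 mm of the telephone's side (x of remote in the frame of charging_block between -0.072 and -0.06 m and angle between the y axis of remote and the y axis of charging_block, either way round below 0.045 rad and y of remote in the frame of telephone between -0.164 and 0.164 m and y of remote in the frame of charging_block between -0.12 and 0.12 m and height (world z) of remote below 0.004 m and angle between remote's own z axis and vertical below 0.05 rad and linear speed of remote below 0.01 m/s); the robot touches nothing.
It fails at once if the TV remote is lifted off the table (more than 12 mm) or tipped up (more than about 17 degrees) (height (world z) of remote above 0.012 m or angle between remote's own z axis and vertical above 0.3 rad).
It fails at once if the smartphone, mug, cream jar: one of them is moved more than 20 mm or knocked over (distance of any of smartphone, mug, cream_jar from where it was at the start of the episode above 0.02 m or angle between any of smartphone, mug, cream_jar's own z axis and vertical above 0.4 rad).
It fails at once if the spectacle case, air-conditioner remote: one of them is moved more than 20 mm or knocked over (distance of any of glasses_case, ac_remote from where it was at the start of the episode above 0.02 m or angle between any of glasses_case, ac_remote's own z axis and vertical above 0.4 rad).
It fails at once if the alarm clock, water bottle: one of them is moved more than 20 mm or knocked over (distance of any of alarm_clock, water_bottle from where it was at the start of the episode above 0.02 m or angle between any of alarm_clock, water_bottle's own z axis and vertical above 0.4 rad).
It also fails if it takes over 48 s, if anything falls off the work surface, if the arm or the gripper's body presses on something with over 40 N, if the wrist force passes 120 N, or if a joint passes its speed limit or range.

## Working session

There is one attempt and no reset: what is moved stays moved. The work goes in short steps, each a Python script; the robot and the scene stay as the last script left them, time stands still between calls to the robot, and variables do not carry over. Pictures are saved under pics/ and viewed, at most 10 in all, crops included, and the job is handed in when it is done.

```bash
ls; mkdir -p pics; cat > h.py <<'E'
import numpy as np, cv2
from bench import env, vision, job, finder, monitor
def pts(f, m=None):
    z=f["range_z"]; ok=z>0
    if m is not None: ok=ok&m
    r,c=np.nonzero(ok); d=z[r,c]; K=f["mtx"]
    P=np.c_[(c-K[0,2])/K[0,0]*d,(r-K[1,2])/K[1,1]*d,d,np.ones(len(d))]
    return (P@np.linalg.inv(f["view"]).T)[:,:3]
E
python3 - <<'E'
from h import *
print(env.tip_extent, monitor.get_clock(), monitor.get_ee_rot())
ims=[]
for cam in ["top","scene"]:
    f=vision.grab_frame(cam); 
    cv2.imwrite(f"pics/{cam}0.png",cv2.cvtColor(f["frame"],cv2.COLOR_RGB2BGR))
    print(cam, np.linalg.inv(f["view"])[:3,3])
    for n in ["remote","charging_block","telephone","wooden_box","smartphone","mug","cream_jar","glasses_case","ac_remote","alarm_clock","water_bottle"]:
        r=finder.masks_of(cam,n)
        if not r: print(n,None); continue
        P=pts(f,r[0]["pixels"]); 
        if len(P)<5: print(n,"few");continue
        P5=np.percentile(P,[2,50,98],axis=0)
        rect=cv2.minAreaRect(P[:,:2].astype(np.float32))
        print(n,round(r[0]["p"],2),r[0]["location"],len(P),P5.round(3).tolist(),np.round(rect[0],3),np.round(rect[1],3),round(rect[2],1))
E
```

```text
bench.py
pics
0.1734 0.0 [ 1.15645105e-01  9.93290377e-01 -6.24625140e-04 -2.16418448e-04]
top [0.20964506 0.01827385 1.68458736]
remote 0.63 [246.4, 357.7] 884 [[0.426, -0.176, 0.004], [0.461, -0.098, 0.02], [0.498, -0.02, 0.028]] [ 0.463 -0.098] [0.169 0.053] 74.9
charging_block None
telephone 0.83 [194.9, 424.6] 3198 [[0.522, -0.378, 0.018], [0.61, -0.304, 0.044], [0.706, -0.233, 0.068]] [ 0.617 -0.307] [0.192 0.154] 2.2
wooden_box 0.76 [198.8, 257.8] 3344 [[0.502, 0.129, 0.024], [0.591, 0.202, 0.056], [0.688, 0.275, 0.064]] [0.597 0.203] [0.196 0.151] 2.3
smartphone 0.65 [179.1, 346.5] 1169 [[0.622, -0.139, 0.04], [0.657, -0.067, 0.048], [0.693, 0.005, 0.055]] [ 0.658 -0.067] [0.15  0.075] 86.8
mug 0.91 [252.7, 245.2] 747 [[0.382, 0.183, -0.003], [0.437, 0.225, 0.013], [0.471, 0.258, 0.088]] [0.434 0.218] [0.117 0.082] 60.5
cream_jar 0.65 [248.7, 429.8] 301 [[0.431, -0.34, 0.0], [0.453, -0.314, 0.047], [0.478, -0.293, 0.057]] [ 0.455 -0.317] [0.05  0.051] 83.4
glasses_case 0.65 [237.6, 507.2] 1101 [[0.412, -0.592, 0.012], [0.485, -0.554, 0.039], [0.559, -0.52, 0.048]] [ 0.488 -0.
[... 1329 characters left out ...]
ream_jar 0.91 [242.9, 194.0] 500 [[0.442, -0.341, 0.003], [0.476, -0.316, 0.039], [0.489, -0.294, 0.054]] [ 0.463 -0.319] [0.059 0.054] 16.2
glasses_case 0.72 [256.1, 98.5] 1379 [[0.424, -0.588, 0.007], [0.513, -0.551, 0.039], [0.57, -0.519, 0.045]] [ 0.483 -0.56 ] [0.178 0.059] 11.7
ac_remote 0.8 [231.1, 530.2] 756 [[0.386, 0.529, 0.0], [0.448, 0.551, 0.018], [0.5, 0.582, 0.024]] [0.433 0.561] [0.138 0.068] 3.4
alarm_clock 0.64 [191.4, 191.6] 905 [[0.212, -0.389, -0.0], [0.299, -0.347, 0.057], [0.327, -0.323, 0.065]] [ 0.236 -0.358] [0.195 0.063] 6.4
water_bottle 0.18 [192.2, 190.2] 856 [[0.22, -0.373, 0.005], [0.301, -0.347, 0.058], [0.327, -0.323, 0.066]] [ 0.244 -0.355] [0.178 0.059] 3.7
```

```bash
python3 - <<'E'
from h import *
def rect(cam,n,lo,hi):
    r=finder.masks_of(cam,n)
    P=pts(F[cam],r[0]["pixels"]); P=P[(P[:,2]>lo)&(P[:,2]<hi)]
    q=cv2.minAreaRect(P[:,:2].astype(np.float32)); print(cam,n,np.round(q[0],4),np.round(q[1],4),round(q[2],2))
F={c:vision.grab_frame(c) for c in ["top","scene"]}
for c in F:
    for n,lo,hi in [("remote",.013,.03),("telephone",.036,.08),("wooden_box",.045,.07),("charging_block",.033,.055)]:
        try: rect(c,n,lo,hi)
        except Exception as e: print(c,n,e)
print(env.tip_extent, monitor.get_finger_gap(), monitor.get_clock())
a=np.deg2rad(91.15);q=[np.cos(a),np.sin(a),0,0]
for p in [(.39,-.1,.30),(.39,-.1,.18),(.55,-.1,.18),(.60,-.0,.18)]: print(env.ik(p,q))
E
```

```text
top remote [ 0.4602 -0.0955] [0.166  0.0476] 73.25
top telephone [ 0.6164 -0.3056] [0.1913 0.1517] 2.7
top wooden_box [0.5962 0.203 ] [0.1954 0.1509] 2.12
top charging_block [ 0.6567 -0.0503] [0.0931 0.3592] 2.19
scene remote [ 0.466  -0.0961] [0.1697 0.0546] 72.54
scene telephone [ 0.6228 -0.3045] [0.1976 0.1489] 1.29
scene wooden_box [0.5986 0.204 ] [0.2032 0.1525] 2.46
scene charging_block [ 0.6607 -0.0494] [0.0992 0.3626] 2.05
0.1734 0.9982411466915405 1.7
[-5.44039106e-01  1.72637956e-01  1.98238971e+00 -4.44089210e-16
  9.86564989e-01 -2.15497801e+00]
[-5.44039106e-01  4.15880254e-01  2.07974946e+00 -4.44089210e-16
  6.45962943e-01 -2.15497801e+00]
[-3.89428036e-01  6.58421730e-01  1.61469536e+00 -4.44089210e-16
  8.68475567e-01 -2.00036694e+00]
[-1.95068089e-01  7.27279484e-01  1.47873999e+00 -4.44089210e-16
  9.35573181e-01 -1.80600699e+00]
```

View pics/top0.png

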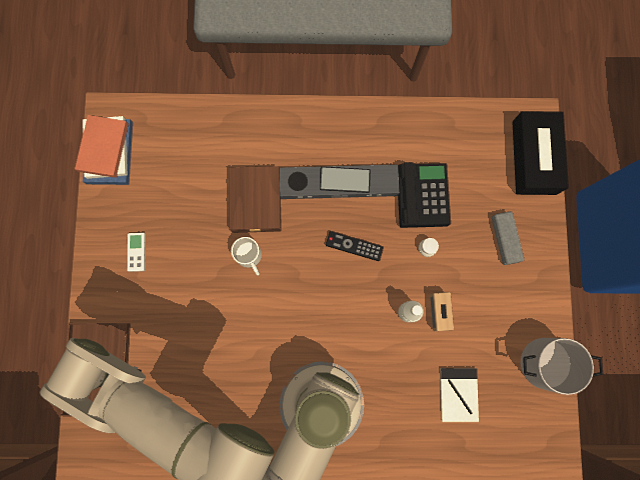

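```bash
cat >> h.py <<'E'
YAW=np.deg2rad(2.15); BC=np.array([.6585,-.050])
ex=np.array([np.cos(YAW),np.sin(YAW)]); ey=np.array([-np.sin(YAW),np.cos(YAW)])
Q=[np.cos(YAW/2),np.sin(YAW/2),0,0]
def W(x,y,z): return [*(BC+x*ex+y*ey),z]
def B(p): d=np.array(p)[:2]-BC; return d@ex,d@ey
def rem(name):
    for c in ["top","scene"]:
        f=vision.grab_frame(c)
        cv2.imwrite(f"pics/{name}_{c}.png",cv2.cvtColor(f["frame"],cv2.COLOR_RGB2BGR))
        r=finder.masks_of(c,"remote")
        if not r: print(c,None); continue
        P=pts(f,r[0]["pixels"]);P=P[(P[:,2]>.013)&(P[:,2]<.03)]
        if len(P)<20: continue
        q=cv2.minAreaRect(P[:,:2].astype(np.float32)); print(c,round(r[0]["p"],2),"block frame",np.round(B(q[0]),4),np.round(q[1],4),round(q[2],2))
def st(): print(np.round(monitor.get_position(),4),np.round(B(monitor.get_position()),4),np.round(monitor.get_contact_force(),2),monitor.get_clock())
E
python3 - <<'E'
from h import *
y0=B([.463,-.096])[1]; print(B([.463,-.096]))
env.reach(W(-.275,y0,.28),Q); st()
env.movel(W(-.275,y0,.19),.12)
print(env.movel(W(-.275,y0,.158),.03,guard=3)); st()
z=monitor.get_position()[2]
env.movel(W(-.275,y0,z+.005),.05); st()
rem("a")
E
```

```text
(np.float64(-0.19708810052584663), np.float64(-0.038633283980445604))
[ 0.3853 -0.0985  0.2801] [-0.2748 -0.0383] [ 0.    0.29 -0.37] 4.1083
True
[ 0.3851 -0.0989  0.1602] [-0.275  -0.0386] [-1.    0.    6.31] 5.925
[ 0.3852 -0.099   0.1654] [-0.2749 -0.0387] [-0.36  0.4   0.17] 6.175
top 0.59 block frame [-0.1983 -0.0392] [0.1689 0.0448] 75.15
scene 0.84 block frame [-0.1938 -0.0394] [0.169  0.0554] 75.05
```

```bash
python3 - <<'E'
from h import *
y0=-.0387; z=.1655
print(env.movel(W(-.125,y0,z),.06,guard=12)); st()
print(env.movel(W(-.085,y0,z),.02,guard=5)); st()
p=B(monitor.get_position())
env.movel(W(p[0]-.03,y0,z),.08)
rem("b")
E
```

```text
False
[ 0.535  -0.0934  0.1655] [-0.1251 -0.0387] [-1.06  0.16 -0.76] 9.025
True
[ 0.5601 -0.0924  0.165 ] [-0.0999 -0.0386] [-0.54 -0.17  0.13] 10.2583
scene 0.78 block frame [-0.0742 -0.0304] [0.0327 0.1634] 2.04
```

```bash
python3 - <<'E'
from h import *
x,y=B(monitor.get_position())
env.movel(W(x,y,.23),.15)
env.close_gripper()
env.movel(W(-.07,.095,.23),.15)
rem("c")
print(env.movel(W(-.070,.095,.180),.08,guard=8)); st()
print(env.movel(W(-.070,.03,.180),.06,guard=10)); st()
print(env.movel(W(-.070,-.02,.180),.02,guard=5)); st()
p=B(monitor.get_position())
env.movel(W(p[0],p[1]+.03,.180),.08)
rem("d")
E
```

```text
top 0.82 block frame [-0.0697 -0.0398] [0.0474 0.1524] 2.12
scene 0.72 block frame [-0.074  -0.0313] [0.0349 0.1661] 1.6
False
[0.5851 0.0423 0.1803] [-0.0698  0.095 ] [-0.05 -0.49  0.73] 14.425
False
[ 0.5874 -0.0224  0.1799] [-0.07    0.0302] [-0.66 -0.32 -0.25] 15.6583
True
[ 0.5883 -0.0478  0.1798] [-0.0701  0.0048] [0.24 2.7  2.19] 17.0167
top 0.74 block frame [-0.0691 -0.1042] [0.0469 0.1475] 1.8
scene 0.56 block frame [-0.0733 -0.0938] [0.0368 0.1697] 2.99
```

```bash
python3 - <<'E'
from h import *
x,y=B(monitor.get_position())
env.movel(W(x,y,.23),.15)
env.movel(W(-.14,-.095,.23),.15)
env.movel(W(-.14,-.095,.180),.08)
print(env.movel(W(-.085,-.095,.180),.025,guard=6)); st()
p=B(monitor.get_position())
env.movel(W(p[0]-.03,-.095,.180),.08)
env.movel(W(p[0]-.03,-.095,.25),.15)
env.movel(W(-.25,.05,.30),.2)
rem("e")
f=cv2.imread("pics/e_top.png")[140:260,260:460]; g=cv2.imread("pics/e_scene.png")[220:340,180:380]
cv2.imwrite("pics/e.png",cv2.resize(np.vstack([f,g]),None,fx=2.5,fy=2.5,interpolation=cv2.INTER_CUBIC))
E
```

```text
True
[ 0.5631 -0.1486  0.1795] [-0.099  -0.0949] [ 0.74  0.03 -0.03] 21.6333
top 0.57 block frame [-0.0693 -0.0942] [0.0487 0.1698] 2.74
scene 0.91 block frame [-0.074  -0.0938] [0.0352 0.1694] 2.86
```

View pics/e.png

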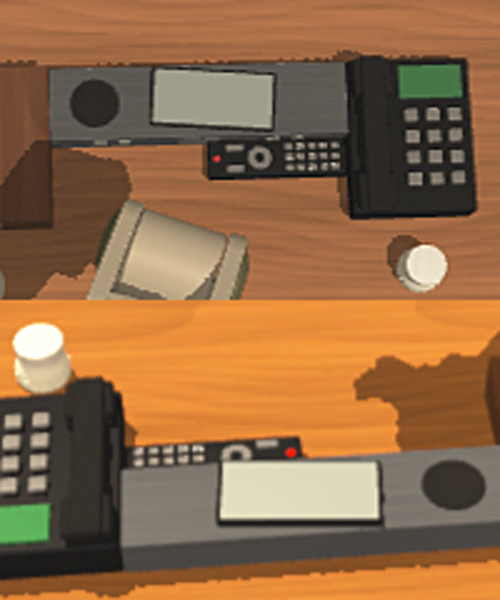

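The pictures show the remote (top half, around column 275, row 158) flush against the block front, with its right end at the telephone's side. The smartphone, jar and mug are where they were.

```bash
python3 -c "
from h import *
print(job.hand_in())"
```

```text
the job is handed in; nothing more can be done
None
```

I pushed the remote into the corner, and the last pictures show its long side flush with the charging block and its end at the telephone. The job is handed in, but no verdict came back.

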